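# Gauge the depth of a canister's inner lid and lock the probe

### The job

Take the T-handle of the depth gauge that stands over the open canister and lower the probe gently until its sprung foot rests on the inner lid, pressing it in a little but never hard. Keep it resting there and turn the handle about a quarter turn clockwise (seen from above) to lock the probe at that height, then let go. Leave the canister where it stands and the things around alone.

Things in the scene. Friction and masses are not known exactly. Their poses are not given: they have to be found in the camera images.
- gauge_stand: Fixed depth-gauge stand: steel base plate 170 x 130 x 8 mm, round column 18 mm thick at x = +83 mm, black guide arm (18 mm thick, 28 to 38 mm wide) from its top forward over the canister; top of arm and column at z = 146 mm, bush round the probe to 150 mm. Origin: on the worktop right below the probe's axis; z up, x from the probe toward the column.
- handle (a point): Centre of the T-handle on the probe's upright steel rod (12 mm): a black bar 52 mm long (own x), 12 mm thick (own y: pinch it across this from above), 24 mm tall (z up), on the stand's vertical axis; 262 mm above the worktop with the probe fully up. Under the bar a round collar, 18 mm wide, to 24 mm below the bar's centre. Rises and sinks with joint probe, turns with probe_turn.
- probe (a joint): Travel of the probe straight down, m: 0 fully up (start), 0.075 lowest. The probe is spring-balanced: while unlocked it pulls up with 1 to 2 N (rubbing 0.5 N) and runs back to the top if let go.
- probe_turn (a joint): Turn of handle and rod, rad, growing clockwise seen from above: 0 to 0.2 at the start (unlocked), stop at 1.4. At 0 the bar lies along the stand's x. From about 0.6 an eccentric on the rod binds in the guide arm (turn slowly, some 0.1 to 0.3 Nm); from 1.1 on the probe is locked at its height and the handle stays when let go.
- probe_foot: Sprung measuring foot at the probe's lower end, a steel button 18 mm across. It springs up into the rod by at most 6 mm: gives way at 1.2 N, 0.8 N more per mm, 6 N when fully in, then rigid. Its origin is not on it: it coincides with the stand's origin while the probe is fully up and the foot not pressed in.
- foot_tip (a point): Centre of the foot's underside: 100 mm above the worktop with the probe fully up; 162 mm below the handle's centre while the foot is not pressed in.
- canister: White stoneware canister, open on top, 110 mm wide, 100 mm tall, wall 4 mm, 0.9 kg, on the stand's base plate under the probe. Origin: centre of its underside. In it a grey press-down inner lid (97 mm disc, flat top, tight gasket that yields only above 30 N) stands at an unknown depth, its top 38 to 73 mm above the worktop; not listed, to be found with the foot.
- mug: speckled stoneware mug, 84 mm wide, 122 mm over its handle, 100 mm tall; bystander, to be left alone. Origin: centre of its underside.
- salt_shaker: glass salt shaker with a domed cap, 44 mm wide, 90 mm tall; bystander, to be left alone. Origin: centre of its underside.
- egg_cup: small wooden egg cup, 47 mm wide, 58 mm tall; bystander, to be left alone. Origin: centre of its underside.
- jam_jar: closed jam jar, 65 mm wide, 97 mm tall; bystander, to be left alone. Origin: centre of its underside.
- tumbler: clear drinking glass, 80 mm wide, 91 mm tall; bystander, to be left alone. Origin: centre of its underside.
Not all that is in view belongs to the job. What is shaped like the canister but green is not meant.

How it is judged:
On the way, in this order (a step that is already met when the one before it is completed fails the run):
1. the foot rests on the inner lid with 0.5 to 8 N while the probe is still unlocked (turn below 0.5 rad) (contact force between probe_foot and anything else between 0.5 and 8 N and value of joint probe_turn below 0.5 rad), for 0.2 s.
2. the handle is turned to lock (past 1.1 rad) with the foot still resting on the inner lid (contact force between probe_foot and anything else between 0.5 and 8 N and value of joint probe_turn above 1.1 rad), for 0.2 s.
At the end, for the whole second after the job is handed in: The probe, lowered by more than 20 mm, is locked (handle turned past 1.1 rad) and by itself keeps its foot resting on the inner lid with 0.5 to 8 N; the canister is at rest (all of step 2 and value of joint probe above 0.02 m and linear speed of canister below 0.02 m/s); the robot touches nothing.
It fails at once if the foot is pressed with more than 12 N (contact force between probe_foot and anything else above 12 N).
It fails at once if the canister is shifted by more than 15 mm or tipped by more than 0.15 rad (distance of canister from where it was at the start of the episode above 0.015 m or angle between canister's own z axis and vertical above 0.15 rad).
It fails at once if a bystander (mug, salt shaker, egg cup, jam jar, tumbler) is moved by more than 20 mm (distance of any of mug, salt_shaker, egg_cup, jam_jar, tumbler from where it was at the start of the episode above 0.02 m).
It also fails if it takes over 40 s, if anything falls off the work surface, if the arm or the gripper's body presses on something with over 40 N, if the wrist force passes 120 N, or if a joint passes its speed limit or range.

### The arm

A 6-joint arm with a two-finger parallel gripper is mounted at the origin on a cart in front of the work surface, level with it; the furniture and walls round the work are solid. World frame = base frame: x ahead of the robot, y to its left, z up, the work surface at z = 0. Lengths are in m, angles in rad, forces in N, time in s.
With the tool pointing down it reaches from about 0.35 to 0.975 m from the base axis. Payload 4.9 kg.
Tool frame: the origin (TCP) lies midway between the tips of the shut fingers; the grasp point (between the pads) lies manip.tcp_to_grasp behind it (manip.tcp_to_grasp is the distance from the TCP to the grasp point, in m); z points along the fingers, y is the line along which they close (so a half turn about z gives the same grasp; the last joint's range is limited). The gripper opens to 85 mm and grips with 20 to 120 N. Pads are 22 mm wide; open, the fingers measure 114 mm over their backs; the gripper's body (76 mm by 85 mm) begins 54 mm behind the grasp point. The pads swing forward as they close: fully open they stand 13 mm farther back than shut.
Start: joints at [1.102, 0.053, 1.613, -0, 1.476, -0.119], TCP at [0.214, 0.587, 0.194] pointing down, gripper open.
Joint ranges: [-3.01, 3.01], [-1.01, 2.22], [0.06, 2.58], [-1.02, 4.17], [0.09, 2.62], [-3.14, 3.14]. Speed limits (rad/s): [2.57, 2.57, 3.14, 3.14, 3.14, 3.14].

### API

Orientations are given as a unit quaternion [w, x, y, z].
In Python, from plant import manip, grab_frame, calibration, job_done gives the robot as it stands.
- The arm moves only by the tool send_rows, never from a script. Its argument "rows" is a list of rows, each an object of numbers: "x", "y", "z": the shift along the tool's x, y, z normalised to -1 to 1, where 1 is 15 cm; "wx", "wy", "wz": the turn, a rotation vector about the tool's x, y, z normalised to -1 to 1, where 1 is pi/4 rad; "hand": the opening, from -1 (shut) to 1 (fully open). In form: [{"x": .., "y": .., "z": .., "wx": .., "wy": .., "wz": .., "hand": ..}, ...]. A call has exactly 10 rows; each row shifts and turns the commanded pose from where the row before left it, along the tool's axes as they then stand; what a row does not reach is not made up. A row lasts 1/12 s, in which the tool goes at most 41.7 mm and 7.16 degrees, less where a joint would pass 70% of its speed; a pose out of reach is approached as far as the arm can. A call with a number of a shift or a turn outside -1 to 1 is refused whole. A call with a gripper value outside its range is refused whole. The fingers move at their own pace and stop on an object; the grip force is fixed at half the most. Time passes only in rows, so rows that do not move let the fingers close, or fill a call up. It gives the time, the measured TCP pose, the force, the opening and the grip force at its end, in the units of the state.
- manip.state(): the state, without advancing time (a new reading comes with each control period).
- grab_frame(name): name is "scene" or "top" or "wrist"; returns the picture (480x640x3 uint8, blue, green, red); there is no depth.
- calibration(name): a dict with "camera_matrix" (3x3 intrinsics, pixels), "k1" (the pictures are not rectified: a ray, as slopes to the right and down, at radius r is drawn at 1 + k1 r^2 times it, then the intrinsics apply), "R" (3x3) and "t" (3): a world point X has camera coordinates R X + t. Camera axes: x right, y down, z forward; pixel columns grow to the right and rows downward; lengths in m; the calibration is good to about 2 mm. A picture is of the moment at which its call begins: read the wrist's pose just before it. calibration takes no time and is no camera call; for the wrist camera it gives the pose at the moment of the call.
- job_done(): hands the job in; it is judged then, once.
The state is a dict: "time": time; "joint_pos": joint angles; "joint_vel": joint speeds; "joint_efforts": joint torques, N m; "tool_pos": TCP position; "tool_rot": TCP orientation; "contact_force": force on the tool from outside, world axes, zero at the start; "ft_torque": the same for the moment, N m; "gripper_width": opening from 0.0 (shut) to 1.0 (fully open); "grasp_force": force on a finger pad.
Only numpy, scipy, OpenCV 4.12 (cv2) and the standard library are available. Lean on these libraries where they do the work, as an engineer would, in place of code of your own. Each camera call takes 0.05 s, during which the arm holds its last target. There are 200 camera calls.

## Working session

There is one attempt and no reset: what is moved stays moved. The work goes in short steps, Python scripts to look and compute and a tool call to move; the robot and the scene stay as the last step left them, time stands still between calls to the robot, and variables do not carry over. Pictures are saved under pics/ and viewed, at most 10 in all, crops included, and the job is handed in when it is done.

Besides the shell and the picture viewer there is one more tool, called as name(argument=value, ...), one argument or row to a line, values as JSON. send_rows: Moves the arm, as the interface text tells. Scaled input: -1 to 1 covers 15 cm each way for a shift and pi/4 rad each way for a turn. Its arguments: {"type":"object","properties":{"rows":{"type":"array","items":{"type":"object","properties":{"x":{"type":"number","minimum":-1,"maximum":1},"y":{"type":"number","minimum":-1,"maximum":1},"z":{"type":"number","minimum":-1,"maximum":1},"wx":{"type":"number","minimum":-1,"maximum":1},"wy":{"type":"number","minimum":-1,"maximum":1},"wz":{"type":"number","minimum":-1,"maximum":1},"hand":{"type":"number"}}}}},"required":["rows"]}

```bash
mkdir -p pics; cat > h.py <<'E'
import numpy as np,cv2
from plant import manip,grab_frame,calibration,job_done
def ray(c,u,v):
    K=np.array(c["camera_matrix"]);p=np.linalg.solve(K,[u,v,1.])[:2]
    q=p.copy()
    for _ in range(20): q=p/(1+c["k1"]*(q@q))
    R=np.array(c["R"]);d=R.T@np.array([*q,1]);return -R.T@np.array(c["t"]),d/np.linalg.norm(d)
def onz(c,u,v,z):
    o,d=ray(c,u,v);return o+d*(z-o[2])/d[2]
def tri(a,b):
    (o1,d1),(o2,d2)=a,b
    s=np.linalg.lstsq(np.array([d1,-d2]).T,o2-o1,rcond=None)[0]
    p,q=o1+s[0]*d1,o2+s[1]*d2;return (p+q)/2,np.linalg.norm(p-q)
def proj(c,X):
    x=np.array(c["R"])@X+np.array(c["t"]);q=x[:2]/x[2];q=q*(1+c["k1"]*(q@q))
    return (np.array(c["camera_matrix"])@[*q,1])[:2]
E
python3 - <<'E'
from h import *
print(manip.tcp_to_grasp,manip.state())
a=[grab_frame(n) for n in("scene","top")]
for n,i in zip(("scene","top"),a): cv2.imwrite(f"pics/{n}0.png",i)
for n in("scene","top"):
    c=calibration(n);print(n,-np.array(c["R"]).T@np.array(c["t"]),np.array(c["R"]).round(2).tolist(),c["camera_matrix"])
E
```

```text
0.0187 {'time': 0.0, 'joint_pos': array([ 1.10199509e+00,  5.33371185e-02,  1.61428578e+00, -8.38148810e-06,
        1.47599649e+00, -1.19003080e-01]), 'joint_vel': array([-0.00035526, -0.0001503 , -0.00120097, -0.00034566, -0.00214308,
       -0.00012582]), 'joint_efforts': array([ 1.53867841e-03, -3.93688703e+01, -3.70176816e+01, -9.16122508e-05,
        7.14539085e-03,  5.26684616e-06]), 'tool_pos': array([0.21388094, 0.58652663, 0.19288024]), 'tool_rot': array([-2.89569468e-04,  1.74008271e-01,  9.84743670e-01, -9.71124968e-04]), 'contact_force': array([0.4353679 , 0.38435352, 1.04947568]), 'ft_torque': array([-0.0182076 ,  0.03680059,  0.01959824]), 'grasp_force': 0.0, 'gripper_width': 1.001082973758091}
scene [-0.02877234 -0.70082163  0.87271639] [[0.84, -0.54, 0.02], [-0.29, -0.47, -0.84], [0.46, 0.7, -0.55]] [[590.81391922   0.         326.64804797]
 [  0.         590.81391922 235.49713113]
 [  0.           0.           1.        ]]
top [0.2431961  0.0885988  1.56781847] [[0.32, -0.95, -0.0], [-0.92, -0.31, -0.24], [0.23, 0.08, -0.97]] [[541.21745429   0.         313.28986705]
 [  0.         541.21745429 246.52309165]
 [  0.           0.           1.        ]]
```

View pics/scene0.png

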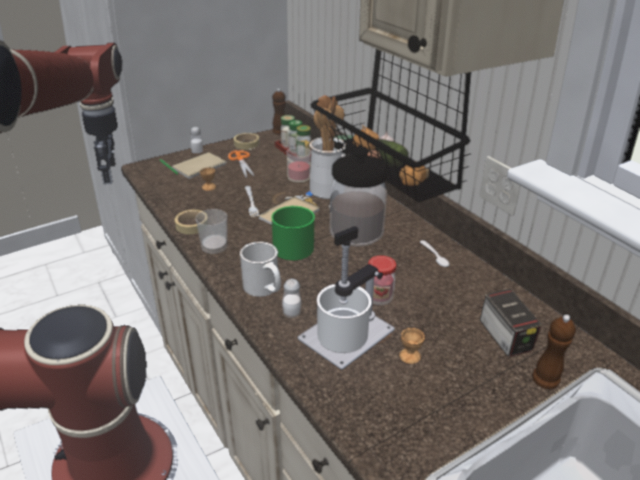

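View pics/top0.png

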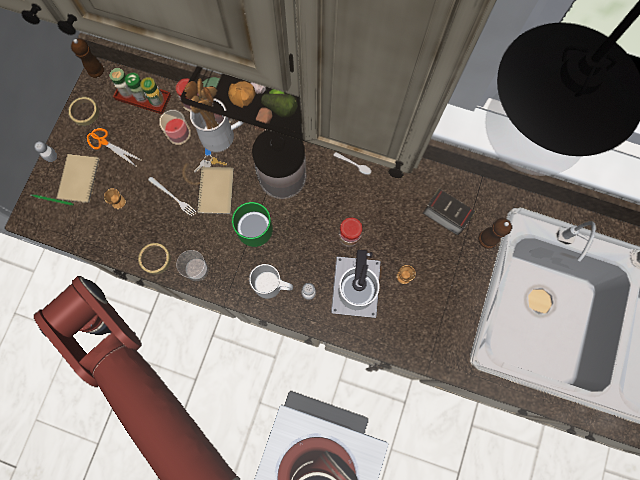

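The scene view shows the white canister on the steel plate at about (343,318), with the handle over it at (346,237). In the top view they're at (358,287) and about (361,262). The lookalike is green, at scene (293,233) and top (252,224), so the white canister with the gauge stand is the one meant. I'll confirm that in an enlarged crop.

```bash
python3 - <<'E'
import cv2,numpy as np
s=cv2.imread("pics/scene0.png")[220:370,290:420];t=cv2.imread("pics/top0.png")[235:325,320:420]
s=cv2.resize(s,(390,450),interpolation=cv2.INTER_CUBIC);t=cv2.resize(t,(400,360),interpolation=cv2.INTER_CUBIC)
o=np.zeros((450,800,3),np.uint8);o[:,:390]=s;o[:360,400:]=t
cv2.imwrite("pics/crop1.png",o)
E
```

```text
(no output)
```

View pics/crop1.png

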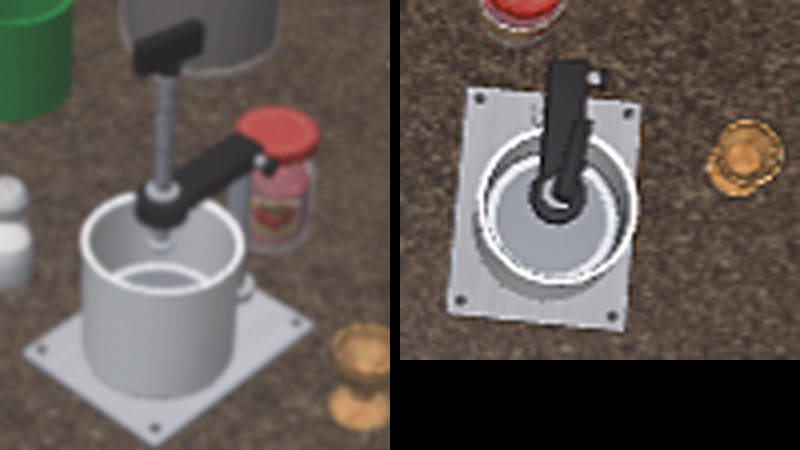

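The crop confirms it: the white canister with the gauge above it. The bar's centre is at scene (346,236) and top (363.5,275). The bush is at top (359,284), and the plate's screw holes are visible.

```bash
python3 - <<'E'
from h import *
s,t=calibration("scene"),calibration("top")
T=lambda x,y:((x-400)/4+320,y/4+235)
S=lambda x,y:(x/3+290,y/3+220)
print("handle",tri(ray(s,*S(168,48)),ray(t,*T(574,160))))
print("bush",onz(t,*T(557,194),.15),onz(s,*S(163,192),.15), tri(ray(s,*S(163,192)),ray(t,*T(557,194))))
H=np.array([onz(t,*T(*p),.008) for p in((480,97),(628,113),(612,317),(460,300))])
HS=np.array([onz(s,*S(*p),.008) for p in((296,322),(155,428),(41,350))])
print(H[:,:2].round(3).tolist(),HS[:,:2].round(3).tolist())
d=(H[0]-H[3]+H[1]-H[2]);print("stand yaw",np.arctan2(d[1],d[0]))
a,b=[onz(t,*T(*p),.27) for p in((565,200),(584,122))];print("bar top",a,b,np.arctan2(*(b-a)[[1,0]]))
a,b=[onz(s,*S(*p),.274) for p in((136,42),(196,22))];print("bar scene",a,b,np.arctan2(*(b-a)[[1,0]]))
R=cv2.Rodrigues
st=manip.state();w,x,y,z=st["tool_rot"]
from scipy.spatial.transform import Rotation as Ro
print(Ro.from_quat([x,y,z,w]).as_matrix().round(3).tolist())
for n,u in(("mug",(265,281)),("salt",(308,291)),("jam",(350,230)),("egg",(405,274)),("pot",(279,155))): print(n,onz(t,*u,.08 if n!="pot" else .15)[:2])
E
```

```text
handle (array([0.51851405, 0.0568913 , 0.2618839 ]), np.float64(0.0009327218024362793))
bush [0.51704199 0.05766597 0.15      ] [0.51643568 0.0538442  0.15      ] (array([0.5182069 , 0.05731403, 0.1468367 ]), np.float64(0.0012240049756217868))
[[0.595, 0.13], [0.619, 0.023], [0.472, -0.01], [0.448, 0.097]] [[0.619, 0.024], [0.472, -0.009], [0.447, 0.097]]
stand yaw 0.22392087804109345
bar top [0.49191551 0.05456043 0.27      ] [0.54175801 0.05823803 0.27      ] 0.07365092867162142
bar scene [0.49411896 0.05797972 0.274     ] [0.53929413 0.057384   0.274     ] -0.013186155630221604
[[-0.939, 0.343, -0.001], [0.343, 0.939, -0.002], [0.0, -0.002, -1.0]]
mug [0.45235512 0.30708376]
salt [0.46452047 0.18437428]
jam [0.6693853  0.12820819]
egg [ 0.59753968 -0.05695941]
pot [0.79372125 0.38344597]
```

The handle comes out at (0.518, 0.057, 0.262), which matches the given height. The stand's yaw is 0.22 and the bar's about 0.05, so the joint starts at about 0.17. I'll lift first, then traverse.

send_rows(
  rows=[
    {"z": -0.2, "hand": 1},
    {"z": -0.25, "hand": 1},
    {"z": -0.25, "hand": 1},
    {"z": -0.2, "hand": 1},
    {"x": -0.19, "y": -0.16, "hand": 1},
    {"x": -0.19, "y": -0.16, "hand": 1},
    {"x": -0.19, "y": -0.16, "hand": 1},
    {"x": -0.19, "y": -0.16, "hand": 1},
    {"x": -0.19, "y": -0.16, "hand": 1},
    {"x": -0.19, "y": -0.16, "hand": 1},
  ],
)

```text
invalid input at $.rows[0]: expected keys x, y, z, wx, wy, wz, hand
```

send_rows(
  rows=[
    {"x": -0.19, "y": -0.16, "hand": 1},
    {"x": -0.19, "y": -0.16, "hand": 1},
    {"x": -0.19, "y": -0.16, "hand": 1},
    {"x": -0.19, "y": -0.16, "hand": 1},
    {"x": -0.19, "y": -0.16, "hand": 1},
    {"wz": -0.128, "hand": 1},
    {"wz": -0.128, "hand": 1},
    {"wz": -0.128, "hand": 1},
    {"wz": -0.128, "hand": 1},
    {"hand": 1},
  ],
)

```text
invalid input at $.rows[0]: expected keys x, y, z, wx, wy, wz, hand
```

```bash
cat >> h.py <<'E'
from scipy.spatial.transform import Rotation as Ro
def pose():
    st=manip.state();w,x,y,z=st["tool_rot"];return st,np.array(st["tool_pos"]),Ro.from_quat([x,y,z,w]).as_matrix()
def rep(tgt=None):
    st,p,R=pose();print("t",round(st["time"],2),"p",p.round(4),"yaw y",round(np.degrees(np.arctan2(R[1,1],R[0,1])),1),"z",R[:,2].round(3),"F",np.round(st["contact_force"],2),"M",np.round(st["ft_torque"],2),"w",round(st["gripper_width"],3),"g",st["grasp_force"],"j6",round(st["joint_pos"][5],3))
    if tgt is not None: print("need norm",(R.T@(np.array(tgt)-p)/.15).round(3))
E
python3 - <<'E'
from h import *
rep([.518,.057,.31])
c=calibration("wrist");im=grab_frame("wrist");cv2.imwrite("pics/wrist1.png",im)
for z in(.274,.15):print(proj(c,np.array([.518,.057,z])))
print(-np.array(c["R"]).T@np.array(c["t"]))
E
```

```text
t 0.1 p [0.2139 0.5866 0.193 ] yaw y 70.0 z [-0.001 -0.002 -1.   ] F [-0.43  0.05 -0.38] M [ 0.03 -0.02  0.02] w 1.003 g 0.0 j6 -0.119
need norm [-3.114 -2.623 -0.776]
[-193.13969824  877.96652169]
[-38.2246306  655.01048065]
[0.15148543 0.60773133 0.37258643]
```

View pics/wrist1.png

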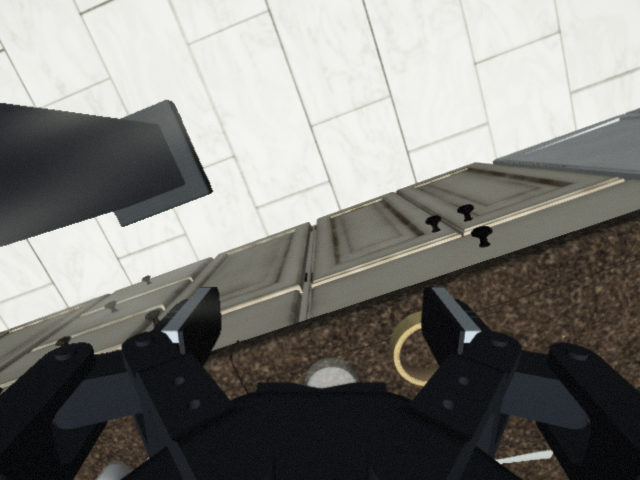

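The move was refused because every row needs all seven keys. The wrist view still shows the start place: floor, cabinets and a glass at (330,375).

send_rows(
  rows=[
    {"x": 0, "y": 0, "z": -0.2, "wx": 0, "wy": 0, "wz": 0, "hand": 1},
    {"x": 0, "y": 0, "z": -0.25, "wx": 0, "wy": 0, "wz": 0, "hand": 1},
    {"x": 0, "y": 0, "z": -0.25, "wx": 0, "wy": 0, "wz": 0, "hand": 1},
    {"x": 0, "y": 0, "z": -0.2, "wx": 0, "wy": 0, "wz": 0, "hand": 1},
    {"x": -0.19, "y": -0.16, "z": 0, "wx": 0, "wy": 0, "wz": 0, "hand": 1},
    {"x": -0.19, "y": -0.16, "z": 0, "wx": 0, "wy": 0, "wz": 0, "hand": 1},
    {"x": -0.19, "y": -0.16, "z": 0, "wx": 0, "wy": 0, "wz": 0, "hand": 1},
    {"x": -0.19, "y": -0.16, "z": 0, "wx": 0, "wy": 0, "wz": 0, "hand": 1},
    {"x": -0.19, "y": -0.16, "z": 0, "wx": 0, "wy": 0, "wz": 0, "hand": 1},
    {"x": -0.19, "y": -0.16, "z": 0, "wx": 0, "wy": 0, "wz": 0, "hand": 1},
  ],
)

```text
time: 0.98
tool_pos: [0.3258, 0.3916, 0.3287]
tool_rot: [-0.0, 0.174, 0.985, -0.0]
contact_force: [0.7, 0.3, -0.9]
gripper_width: 1.002
grasp_force: 0.0
```

send_rows(
  rows=[
    {"x": -0.19, "y": -0.16, "z": 0, "wx": 0, "wy": 0, "wz": 0, "hand": 1},
    {"x": -0.19, "y": -0.16, "z": 0, "wx": 0, "wy": 0, "wz": 0, "hand": 1},
    {"x": -0.19, "y": -0.16, "z": 0, "wx": 0, "wy": 0, "wz": 0, "hand": 1},
    {"x": -0.19, "y": -0.16, "z": 0, "wx": 0, "wy": 0, "wz": 0, "hand": 1},
    {"x": -0.19, "y": -0.16, "z": 0, "wx": 0, "wy": 0, "wz": 0, "hand": 1},
    {"x": 0, "y": 0, "z": 0, "wx": 0, "wy": 0, "wz": -0.128, "hand": 1},
    {"x": 0, "y": 0, "z": 0, "wx": 0, "wy": 0, "wz": -0.128, "hand": 1},
    {"x": 0, "y": 0, "z": 0, "wx": 0, "wy": 0, "wz": -0.128, "hand": 1},
    {"x": 0, "y": 0, "z": 0, "wx": 0, "wy": 0, "wz": -0.128, "hand": 1},
    {"x": 0, "y": 0, "z": 0, "wx": 0, "wy": 0, "wz": 0, "hand": 1},
  ],
)

```text
time: 1.82
tool_pos: [0.4181, 0.2314, 0.3287]
tool_rot: [-0.0, -0.027, 1.0, -0.0]
contact_force: [0.4, 0.2, 0.2]
gripper_width: 1.0
grasp_force: 0.0
```

```bash
python3 - <<'E'
from h import *
rep([.518,.057,.31])
c=calibration("wrist");im=grab_frame("wrist");cv2.imwrite("pics/wrist2.png",im)
for z in(.274,.15):print(proj(c,np.array([.518,.057,z])))
print(-np.array(c["R"]).T@np.array(c["t"]))
E
```

```text
t 1.82 p [0.4181 0.2314 0.3287] yaw y 93.1 z [-0.001 -0.    -1.   ] F [0.35 0.19 0.25] M [-0.01 -0.04 -0.03] w 1.0 g 0.0 j6 -1.275
need norm [-0.603 -1.197  0.125]
[ 98.12078751 349.45609825]
[166.34412689 286.74553758]
[0.35179558 0.22626649 0.50835911]
```

View pics/wrist2.png

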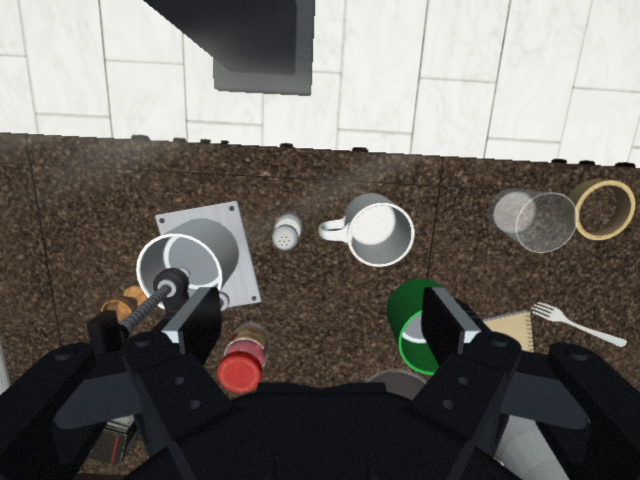

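The wrist view puts the bush at (173,285), against a prediction of (166,287). That agrees, so I'll go above the handle.

send_rows(
  rows=[
    {"x": -0.1, "y": -0.2, "z": 0, "wx": 0, "wy": 0, "wz": 0, "hand": 1},
    {"x": -0.1, "y": -0.2, "z": 0, "wx": 0, "wy": 0, "wz": 0, "hand": 1},
    {"x": -0.1, "y": -0.2, "z": 0, "wx": 0, "wy": 0, "wz": 0, "hand": 1},
    {"x": -0.1, "y": -0.2, "z": 0, "wx": 0, "wy": 0, "wz": 0, "hand": 1},
    {"x": -0.1, "y": -0.2, "z": 0, "wx": 0, "wy": 0, "wz": 0, "hand": 1},
    {"x": -0.1, "y": -0.2, "z": 0, "wx": 0, "wy": 0, "wz": 0, "hand": 1},
    {"x": 0, "y": 0, "z": 0, "wx": 0, "wy": 0, "wz": 0, "hand": 1},
    {"x": 0, "y": 0, "z": 0, "wx": 0, "wy": 0, "wz": 0, "hand": 1},
    {"x": 0, "y": 0, "z": 0, "wx": 0, "wy": 0, "wz": 0, "hand": 1},
    {"x": 0, "y": 0, "z": 0, "wx": 0, "wy": 0, "wz": 0, "hand": 1},
  ],
)

```text
time: 2.7
tool_pos: [0.5171, 0.0576, 0.3292]
tool_rot: [0.0, -0.026, 1.0, 0.0]
contact_force: [-0.3, -0.6, 0.7]
gripper_width: 0.995
grasp_force: 0.0
```

```bash
python3 - <<'E'
from h import *
rep([.518,.057,.253])
c=calibration("wrist");im=grab_frame("wrist");cv2.imwrite("pics/wrist3.png",im)
for z in(.274,.15):print(proj(c,np.array([.518,.057,z])))
for a in (-1,1):
  print(proj(c,np.array([.518+a*.026*np.cos(.05),.057+a*.026*np.sin(.05),.274])))
E
```

```text
t 2.7 p [0.5171 0.0576 0.3292] yaw y 93.0 z [ 0.  0. -1.] F [-0.32 -0.63  0.68] M [ 0.    0.01 -0.02] w 0.995 g 0.0 j6 -1.656
need norm [-0.006 -0.005  0.508]
[321.74187071 241.59059988]
[321.2605283  209.96385483]
[321.87047593 206.23509337]
[321.62003278 275.02738588]
```

View pics/wrist3.png

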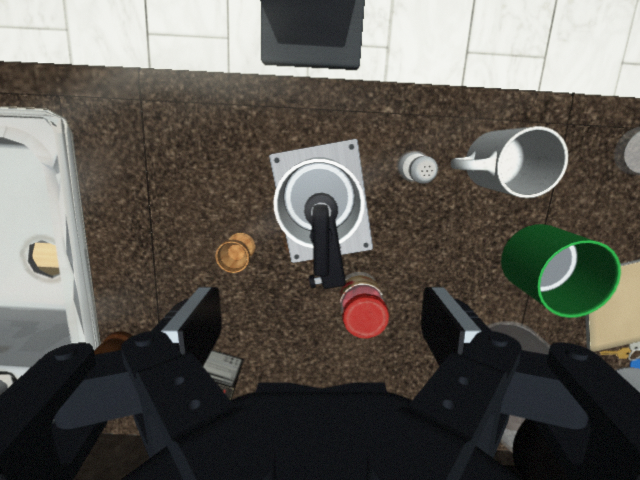

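The bar runs from (321,205) to (320,278) as predicted, and it's centred between the fingers. I'll descend so the fingertips stay just above the collar, then close.

send_rows(
  rows=[
    {"x": 0, "y": 0, "z": 0.1, "wx": 0, "wy": 0, "wz": 0, "hand": 1},
    {"x": 0, "y": 0, "z": 0.1, "wx": 0, "wy": 0, "wz": 0, "hand": 1},
    {"x": 0, "y": 0, "z": 0.1, "wx": 0, "wy": 0, "wz": 0, "hand": 1},
    {"x": 0, "y": 0, "z": 0.1, "wx": 0, "wy": 0, "wz": 0, "hand": 1},
    {"x": 0, "y": 0, "z": 0.06, "wx": 0, "wy": 0, "wz": 0, "hand": 1},
    {"x": 0, "y": 0, "z": 0.04, "wx": 0, "wy": 0, "wz": 0, "hand": 1},
    {"x": 0, "y": 0, "z": 0, "wx": 0, "wy": 0, "wz": 0, "hand": -1},
    {"x": 0, "y": 0, "z": 0, "wx": 0, "wy": 0, "wz": 0, "hand": -1},
    {"x": 0, "y": 0, "z": 0, "wx": 0, "wy": 0, "wz": 0, "hand": -1},
    {"x": 0, "y": 0, "z": 0, "wx": 0, "wy": 0, "wz": 0, "hand": -1},
  ],
)

```text
time: 3.58
tool_pos: [0.5181, 0.0566, 0.2553]
tool_rot: [0.001, -0.026, 1.0, -0.0]
contact_force: [0.3, 0.2, 0.2]
gripper_width: 0.459
grasp_force: 0.0
```

send_rows(
  rows=[
    {"x": 0, "y": 0, "z": 0, "wx": 0, "wy": 0, "wz": 0, "hand": -1},
    {"x": 0, "y": 0, "z": 0, "wx": 0, "wy": 0, "wz": 0, "hand": -1},
    {"x": 0, "y": 0, "z": 0, "wx": 0, "wy": 0, "wz": 0, "hand": -1},
    {"x": 0, "y": 0, "z": 0, "wx": 0, "wy": 0, "wz": 0, "hand": -1},
    {"x": 0, "y": 0, "z": 0, "wx": 0, "wy": 0, "wz": 0, "hand": -1},
    {"x": 0, "y": 0, "z": 0, "wx": 0, "wy": 0, "wz": 0, "hand": -1},
    {"x": 0, "y": 0, "z": 0, "wx": 0, "wy": 0, "wz": 0, "hand": -1},
    {"x": 0, "y": 0, "z": 0, "wx": 0, "wy": 0, "wz": 0, "hand": -1},
    {"x": 0, "y": 0, "z": 0, "wx": 0, "wy": 0, "wz": 0, "hand": -1},
    {"x": 0, "y": 0, "z": 0, "wx": 0, "wy": 0, "wz": 0, "hand": -1},
  ],
)

```text
time: 4.42
tool_pos: [0.5175, 0.0566, 0.2541]
tool_rot: [-0.0, -0.026, 1.0, -0.0]
contact_force: [-0.7, 0.1, -0.2]
gripper_width: -0.001
grasp_force: 0.0
```

```bash
python3 - <<'E'
from h import *
rep([.518,.057,.253])
for i in range(6):
  im=grab_frame("scene" if i==0 else "top")
  if i==0:cv2.imwrite("pics/s4.png",cv2.resize(im[150:350,230:450],(770,700))[:600])
  st=manip.state();print(np.round(st["contact_force"],2),np.round(st["ft_torque"],2))
E
```

```text
t 4.42 p [0.5175 0.0566 0.2541] yaw y 93.0 z [-0. -0. -1.] F [-0.67  0.12 -0.15] M [-0.01 -0.03 -0.02] w -0.001 g 0.0 j6 -1.657
need norm [-0.003  0.002  0.007]
[0.04 0.37 0.09] [-0.03 -0.01 -0.01]
[-0.82  0.38 -0.56] [-0.03  0.02  0.04]
[-0.04 -0.33 -0.55] [ 0.06  0.02 -0.04]
[ 0.4   0.13 -0.11] [ 0.02 -0.01  0.02]
[0.18 0.14 1.1 ] [ 0.03 -0.05  0.01]
[ 0.21 -0.26  0.07] [-0.01 -0.01  0.02]
```

View pics/s4.png

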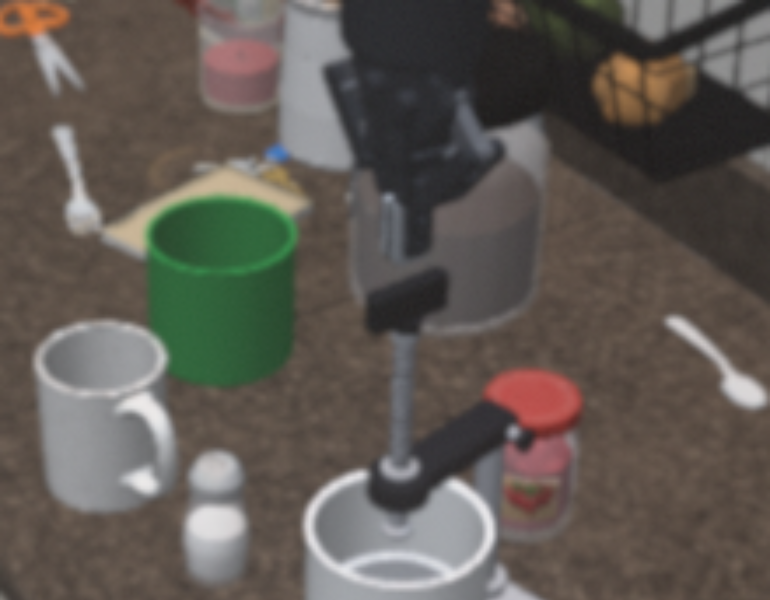

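The fingers shut above the bar: the tip is at about (349,224) and the bar's centre is still at (346,236). I'll check how the tip projects.

```bash
python3 - <<'E'
from h import *
s,t,w=[calibration(n) for n in("scene","top","wrist")]
st,p,R=pose()
for z in(-.0,-.01,-.02,-.03,-.04):
  q=p-np.array([0,0,z]);print(q.round(3),proj(s,q),proj(t,q))
for z in(.25,.262,.274):print(z,proj(s,np.array([.518,.057,z])),proj(t,np.array([.518,.057,z])))
im=grab_frame("top");a=cv2.resize(im[235:325,320:420],(400,360))
im=grab_frame("wrist");b=im[140:440,200:600][:, :400]
o=np.zeros((360,800,3),np.uint8);o[:,:400]=a;o[:300,400:]=b;cv2.imwrite("pics/c5.png",o)
print(proj(w,p),proj(w,np.array([.518,.057,.262])))
E
```

```text
[0.518 0.057 0.254] [345.75381193 239.60350809] [363.07109023 276.1348054 ]
[0.518 0.057 0.264] [345.93042228 235.18668385] [363.4240137  275.37264839]
[0.518 0.057 0.274] [346.10842575 230.72630203] [363.78213649 274.59923295]
[0.518 0.057 0.284] [346.28782797 226.22196199] [364.14557409 273.81430831]
[0.518 0.057 0.294] [346.46863417 221.67326502] [364.51444545 273.01761618]
0.25 [345.7758632 241.2352631] [362.84032172 276.21582247]
0.262 [345.98772534 235.95249884] [363.26111112 275.30344531]
0.274 [346.20159341 230.60718958] [363.68933813 274.37489812]
[323.28826395 267.02174534] [324.0556654  272.93399894]
```

View pics/c5.png

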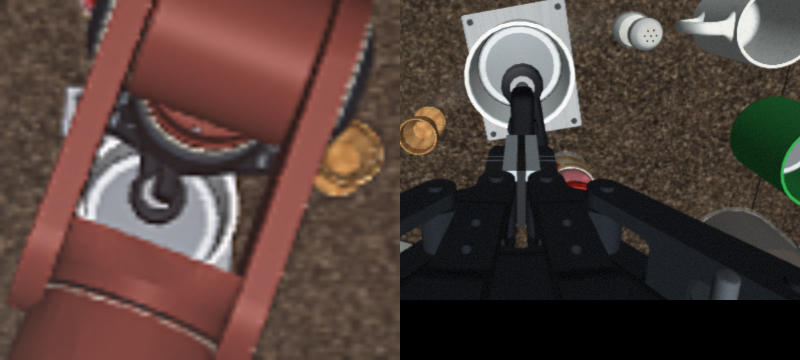

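```bash
python3 - <<'E'
from h import *
s,w=calibration("scene"),calibration("wrist")
o,d=ray(w,322,277)
print(o)
for x in(.507,.5175,.5285): print("wrist",x,(o+d*(x-o[0])/d[0]).round(4))
for (u,v) in((348.6,223.7),(342.5,223.5)):
  o2,d2=ray(s,u,v)
  for y in(.045,.057,.069): print("scene",(o2+d2*(y-o2[1])/d2[1]).round(4))
  print("tri",tri((o,d),(o2,d2)))
E
```

```text
[0.45105468 0.05151178 0.43370363]
wrist 0.507 [0.507  0.0551 0.2952]
wrist 0.5175 [0.5175 0.0558 0.2693]
wrist 0.5285 [0.5285 0.0565 0.242 ]
scene [0.5142 0.045  0.297 ]
scene [0.5229 0.057  0.2877]
scene [0.5316 0.069  0.2784]
tri (array([0.51430684, 0.05338511, 0.29019433]), np.float64(0.010500898220644145))
scene [0.5004 0.045  0.3019]
scene [0.5089 0.057  0.2927]
scene [0.5174 0.069  0.2835]
tri (array([0.5075131 , 0.05514295, 0.29413358]), np.float64(0.00012735805172328608))
```

Scene and wrist views agree that the shut tips really stand at z≈0.29, about 35 mm above the reported TCP. I'll open, go 32 mm lower and close again. The opening will show bar (about 0.14) or collar (about 0.21).

send_rows(
  rows=[
    {"x": 0, "y": 0, "z": 0, "wx": 0, "wy": 0, "wz": 0, "hand": 1},
    {"x": 0, "y": 0, "z": 0, "wx": 0, "wy": 0, "wz": 0, "hand": 1},
    {"x": 0, "y": 0, "z": 0, "wx": 0, "wy": 0, "wz": 0, "hand": 1},
    {"x": 0, "y": 0, "z": 0, "wx": 0, "wy": 0, "wz": 0, "hand": 1},
    {"x": 0, "y": 0, "z": 0, "wx": 0, "wy": 0, "wz": 0, "hand": 1},
    {"x": 0, "y": 0, "z": 0.05, "wx": 0, "wy": 0, "wz": 0, "hand": 1},
    {"x": 0, "y": 0, "z": 0.05, "wx": 0, "wy": 0, "wz": 0, "hand": 1},
    {"x": 0, "y": 0, "z": 0.05, "wx": 0, "wy": 0, "wz": 0, "hand": 1},
    {"x": 0, "y": 0, "z": 0.05, "wx": 0, "wy": 0, "wz": 0, "hand": 1},
    {"x": 0, "y": 0, "z": 0.013, "wx": 0, "wy": 0, "wz": 0, "hand": 1},
  ],
)

```text
time: 5.65
tool_pos: [0.5164, 0.0567, 0.2196]
tool_rot: [-0.002, -0.026, 1.0, 0.0]
contact_force: [-0.7, -1.2, -0.7]
gripper_width: 1.001
grasp_force: 0.0
```

send_rows(
  rows=[
    {"x": 0, "y": 0, "z": 0, "wx": 0, "wy": 0, "wz": 0, "hand": -1},
    {"x": 0, "y": 0, "z": 0, "wx": 0, "wy": 0, "wz": 0, "hand": -1},
    {"x": 0, "y": 0, "z": 0, "wx": 0, "wy": 0, "wz": 0, "hand": -1},
    {"x": 0, "y": 0, "z": 0, "wx": 0, "wy": 0, "wz": 0, "hand": -1},
    {"x": 0, "y": 0, "z": 0, "wx": 0, "wy": 0, "wz": 0, "hand": -1},
    {"x": 0, "y": 0, "z": 0, "wx": 0, "wy": 0, "wz": 0, "hand": -1},
    {"x": 0, "y": 0, "z": 0, "wx": 0, "wy": 0, "wz": 0, "hand": -1},
    {"x": 0, "y": 0, "z": 0, "wx": 0, "wy": 0, "wz": 0, "hand": -1},
    {"x": 0, "y": 0, "z": 0, "wx": 0, "wy": 0, "wz": 0, "hand": -1},
    {"x": 0, "y": 0, "z": 0, "wx": 0, "wy": 0, "wz": 0, "hand": -1},
  ],
)

```text
time: 6.48
tool_pos: [0.5177, 0.0573, 0.2226]
tool_rot: [0.0, -0.026, 1.0, 0.001]
contact_force: [-0.3, 4.6, 1.8]
gripper_width: 0.118
grasp_force: 61.4
```

```bash
cat >> h.py <<'E'
def avg(n=8):
    F=[];M=[]
    for i in range(n):
        grab_frame("top");st=manip.state();F.append(st["contact_force"]);M.append(st["ft_torque"])
    print("avgF",np.mean(F,0).round(2),"sd",np.std(F,0).round(2),"M",np.mean(M,0).round(3))
E
python3 -c "
from h import *
rep();avg()
im=grab_frame('scene');cv2.imwrite('pics/s6.png',cv2.resize(im[150:350,270:450],(540,600),interpolation=cv2.INTER_CUBIC))"
```

```text
t 6.48 p [0.5177 0.0573 0.2226] yaw y 93.0 z [ 0.001  0.001 -1.   ] F [-0.32  4.59  1.81] M [0.71 0.06 0.03] w 0.118 g 61.425456404685974 j6 -1.657
avgF [0.49 5.08 1.79] sd [0.42 0.43 0.58] M [ 0.857 -0.037  0.028]
```

Gripped on the bar (opening 0.118, 61 N). A 5 N side force suggests about 1 mm of misalignment, which I'll ease. First, a quick estimate of lid height from the earlier scene crop, where the lid's far edge is at about (341.7,309).

```bash
python3 - <<'E'
from h import *
s=calibration("scene")
for v in(264,268,272):
  o,d=ray(s,155/3+290,v/3+220);a=np.array([.518,.057])
  e=o[:2]-a;A=d[:2]@d[:2];B=2*e@d[:2];C=e@e-.0485**2
  k=(-B+np.sqrt(B*B-4*A*C))/2/A;print(v,(o+k*d).round(4))
E
```

```text
264 [0.5439 0.098  0.0437]
268 [0.544 0.098 0.04 ]
272 [0.5441 0.0979 0.0362]
```

send_rows(
  rows=[
    {"x": 0, "y": 0.005, "z": 0.01, "wx": 0, "wy": 0, "wz": 0, "hand": -1},
    {"x": 0, "y": 0, "z": 0.012, "wx": 0, "wy": 0, "wz": 0, "hand": -1},
    {"x": 0, "y": 0, "z": 0.013, "wx": 0, "wy": 0, "wz": 0, "hand": -1},
    {"x": 0, "y": 0, "z": 0.013, "wx": 0, "wy": 0, "wz": 0, "hand": -1},
    {"x": 0, "y": 0, "z": 0.013, "wx": 0, "wy": 0, "wz": 0, "hand": -1},
    {"x": 0, "y": 0, "z": 0.013, "wx": 0, "wy": 0, "wz": 0, "hand": -1},
    {"x": 0, "y": 0, "z": 0.013, "wx": 0, "wy": 0, "wz": 0, "hand": -1},
    {"x": 0, "y": 0, "z": 0.013, "wx": 0, "wy": 0, "wz": 0, "hand": -1},
    {"x": 0, "y": 0, "z": 0.013, "wx": 0, "wy": 0, "wz": 0, "hand": -1},
    {"x": 0, "y": 0, "z": 0.01, "wx": 0, "wy": 0, "wz": 0, "hand": -1},
  ],
)

```text
time: 7.77
tool_pos: [0.5176, 0.0573, 0.2035]
tool_rot: [0.0, -0.026, 1.0, -0.0]
contact_force: [1.6, 2.6, 2.2]
gripper_width: 0.12
grasp_force: 61.5
```

```bash
python3 - <<'E'
from h import *
rep();avg()
im=grab_frame("scene");cv2.imwrite("pics/s7.png",cv2.resize(im[150:350,270:450],(540,600),interpolation=cv2.INTER_CUBIC))
E
```

```text
t 7.77 p [0.5176 0.0573 0.2035] yaw y 93.0 z [ 0. -0. -1.] F [1.64 2.55 2.19] M [ 0.34 -0.24  0.08] w 0.12 g 61.45785570144653 j6 -1.656
avgF [2.68 2.75 0.93] sd [0.56 0.71 0.37] M [ 0.382 -0.424  0.025]
```

View pics/s7.png

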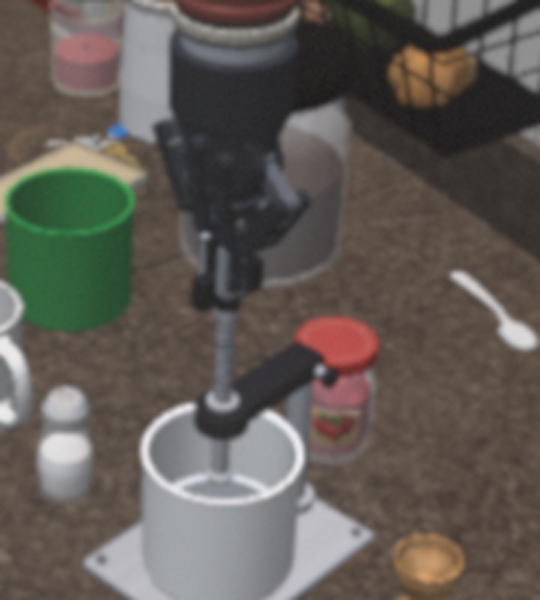

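The probe follows the hand, and the canister is undisturbed. The lid looks to be at about 0.040, which means contact at about 60 mm of travel. I'll lower in checked steps.

send_rows(
  rows=[
    {"x": -0.003, "y": 0.004, "z": 0.01, "wx": 0, "wy": 0, "wz": 0, "hand": -1},
    {"x": 0, "y": 0, "z": 0.01, "wx": 0, "wy": 0, "wz": 0, "hand": -1},
    {"x": 0, "y": 0, "z": 0.01, "wx": 0, "wy": 0, "wz": 0, "hand": -1},
    {"x": 0, "y": 0, "z": 0.01, "wx": 0, "wy": 0, "wz": 0, "hand": -1},
    {"x": 0, "y": 0, "z": 0.01, "wx": 0, "wy": 0, "wz": 0, "hand": -1},
    {"x": 0, "y": 0, "z": 0.01, "wx": 0, "wy": 0, "wz": 0, "hand": -1},
    {"x": 0, "y": 0, "z": 0.01, "wx": 0, "wy": 0, "wz": 0, "hand": -1},
    {"x": 0, "y": 0, "z": 0.01, "wx": 0, "wy": 0, "wz": 0, "hand": -1},
    {"x": 0, "y": 0, "z": 0.01, "wx": 0, "wy": 0, "wz": 0, "hand": -1},
    {"x": 0, "y": 0, "z": 0, "wx": 0, "wy": 0, "wz": 0, "hand": -1},
  ],
)

```text
time: 9.05
tool_pos: [0.5177, 0.0575, 0.1896]
tool_rot: [-0.0, -0.026, 1.0, -0.0]
contact_force: [-0.2, -3.6, 1.3]
gripper_width: 0.119
grasp_force: 61.3
```

```bash
python3 -c "
from h import *
rep();avg()"
```

```text
t 9.05 p [0.5177 0.0575 0.1896] yaw y 93.0 z [-0.001 -0.001 -1.   ] F [-0.21 -3.59  1.29] M [-0.68  0.11  0.03] w 0.119 g 61.32776856422424 j6 -1.654
avgF [-1.11 -4.29  1.19] sd [0.45 0.71 0.5 ] M [-0.862  0.154  0.034]
```

send_rows(
  rows=[
    {"x": 0.0005, "y": -0.0023, "z": 0.007, "wx": 0, "wy": 0, "wz": 0, "hand": -1},
    {"x": 0, "y": 0, "z": 0.008, "wx": 0, "wy": 0, "wz": 0, "hand": -1},
    {"x": 0, "y": 0, "z": 0.008, "wx": 0, "wy": 0, "wz": 0, "hand": -1},
    {"x": 0, "y": 0, "z": 0.008, "wx": 0, "wy": 0, "wz": 0, "hand": -1},
    {"x": 0, "y": 0, "z": 0.008, "wx": 0, "wy": 0, "wz": 0, "hand": -1},
    {"x": 0, "y": 0, "z": 0.008, "wx": 0, "wy": 0, "wz": 0, "hand": -1},
    {"x": 0, "y": 0, "z": 0.008, "wx": 0, "wy": 0, "wz": 0, "hand": -1},
    {"x": 0, "y": 0, "z": 0.008, "wx": 0, "wy": 0, "wz": 0, "hand": -1},
    {"x": 0, "y": 0, "z": 0.004, "wx": 0, "wy": 0, "wz": 0, "hand": -1},
    {"x": 0, "y": 0, "z": 0, "wx": 0, "wy": 0, "wz": 0, "hand": -1},
  ],
)

```text
time: 10.28
tool_pos: [0.5177, 0.0576, 0.1798]
tool_rot: [-0.0, -0.026, 1.0, -0.0]
contact_force: [-2.0, -4.4, 1.7]
gripper_width: 0.118
grasp_force: 61.5
```

```bash
python3 -c "
from h import *
rep();avg()"
```

```text
t 10.28 p [0.5177 0.0576 0.1798] yaw y 93.0 z [-0. -0. -1.] F [-2.02 -4.36  1.69] M [-0.78  0.3   0.  ] w 0.118 g 61.45260751247406 j6 -1.655
avgF [-1.91 -4.56  1.25] sd [0.53 0.31 0.37] M [-0.825  0.321  0.017]
```

send_rows(
  rows=[
    {"x": 0.001, "y": -0.003, "z": 0.004, "wx": 0, "wy": 0, "wz": 0, "hand": -1},
    {"x": 0, "y": 0, "z": 0.005, "wx": 0, "wy": 0, "wz": 0, "hand": -1},
    {"x": 0, "y": 0, "z": 0.005, "wx": 0, "wy": 0, "wz": 0, "hand": -1},
    {"x": 0, "y": 0, "z": 0.005, "wx": 0, "wy": 0, "wz": 0, "hand": -1},
    {"x": 0, "y": 0, "z": 0.005, "wx": 0, "wy": 0, "wz": 0, "hand": -1},
    {"x": 0, "y": 0, "z": 0.005, "wx": 0, "wy": 0, "wz": 0, "hand": -1},
    {"x": 0, "y": 0, "z": 0.005, "wx": 0, "wy": 0, "wz": 0, "hand": -1},
    {"x": 0, "y": 0, "z": 0, "wx": 0, "wy": 0, "wz": 0, "hand": -1},
    {"x": 0, "y": 0, "z": 0, "wx": 0, "wy": 0, "wz": 0, "hand": -1},
    {"x": 0, "y": 0, "z": 0, "wx": 0, "wy": 0, "wz": 0, "hand": -1},
  ],
)

```text
time: 11.52
tool_pos: [0.5177, 0.0575, 0.1749]
tool_rot: [0.0, -0.026, 1.0, 0.0]
contact_force: [-1.1, -0.7, 1.2]
gripper_width: 0.12
grasp_force: 61.3
```

```bash
python3 -c "
from h import *
rep();avg()"
```

```text
t 11.52 p [0.5177 0.0575 0.1749] yaw y 93.0 z [ 0.     0.001 -1.   ] F [-1.13 -0.72  1.18] M [-0.07  0.19  0.05] w 0.12 g 61.349937915802 j6 -1.656
avgF [-1.26 -0.02  1.16] sd [0.4  0.35 0.46] M [-0.038  0.197  0.034]
```

Travel is about 48 mm, with no contact yet and the side force gone. I'll go on 4 mm at a time.

send_rows(
  rows=[
    {"x": 0.0005, "y": 0, "z": 0.004, "wx": 0, "wy": 0, "wz": 0, "hand": -1},
    {"x": 0, "y": 0, "z": 0.004, "wx": 0, "wy": 0, "wz": 0, "hand": -1},
    {"x": 0, "y": 0, "z": 0.004, "wx": 0, "wy": 0, "wz": 0, "hand": -1},
    {"x": 0, "y": 0, "z": 0.004, "wx": 0, "wy": 0, "wz": 0, "hand": -1},
    {"x": 0, "y": 0, "z": 0.004, "wx": 0, "wy": 0, "wz": 0, "hand": -1},
    {"x": 0, "y": 0, "z": 0.004, "wx": 0, "wy": 0, "wz": 0, "hand": -1},
    {"x": 0, "y": 0, "z": 0.003, "wx": 0, "wy": 0, "wz": 0, "hand": -1},
    {"x": 0, "y": 0, "z": 0, "wx": 0, "wy": 0, "wz": 0, "hand": -1},
    {"x": 0, "y": 0, "z": 0, "wx": 0, "wy": 0, "wz": 0, "hand": -1},
    {"x": 0, "y": 0, "z": 0, "wx": 0, "wy": 0, "wz": 0, "hand": -1},
  ],
)

```text
time: 12.75
tool_pos: [0.5177, 0.0574, 0.171]
tool_rot: [0.0, -0.026, 1.0, 0.0]
contact_force: [-0.3, 1.4, 2.6]
gripper_width: 0.121
grasp_force: 61.5
```

```bash
python3 -c "
from h import *
rep();avg()"
```

```text
t 12.75 p [0.5177 0.0574 0.171 ] yaw y 93.0 z [ 0.  0. -1.] F [-0.26  1.41  2.58] M [0.33 0.12 0.03] w 0.121 g 61.50071740150452 j6 -1.656
avgF [-0.56  2.29  2.33] sd [0.41 0.59 0.61] M [0.391 0.114 0.048]
```

Fz rose from 1.2 to 2.3, so this is possibly first contact. I'll add 1.5 mm.

send_rows(
  rows=[
    {"x": 0, "y": 0.001, "z": 0.002, "wx": 0, "wy": 0, "wz": 0, "hand": -1},
    {"x": 0, "y": 0, "z": 0.002, "wx": 0, "wy": 0, "wz": 0, "hand": -1},
    {"x": 0, "y": 0, "z": 0.002, "wx": 0, "wy": 0, "wz": 0, "hand": -1},
    {"x": 0, "y": 0, "z": 0.002, "wx": 0, "wy": 0, "wz": 0, "hand": -1},
    {"x": 0, "y": 0, "z": 0.002, "wx": 0, "wy": 0, "wz": 0, "hand": -1},
    {"x": 0, "y": 0, "z": 0, "wx": 0, "wy": 0, "wz": 0, "hand": -1},
    {"x": 0, "y": 0, "z": 0, "wx": 0, "wy": 0, "wz": 0, "hand": -1},
    {"x": 0, "y": 0, "z": 0, "wx": 0, "wy": 0, "wz": 0, "hand": -1},
    {"x": 0, "y": 0, "z": 0, "wx": 0, "wy": 0, "wz": 0, "hand": -1},
    {"x": 0, "y": 0, "z": 0, "wx": 0, "wy": 0, "wz": 0, "hand": -1},
  ],
)

```text
time: 13.98
tool_pos: [0.5177, 0.0573, 0.1696]
tool_rot: [0.0, -0.026, 1.0, -0.0]
contact_force: [-2.4, 2.6, 3.8]
gripper_width: 0.121
grasp_force: 61.8
```

```bash
python3 -c "
from h import *
rep();avg(10)"
```

```text
t 13.98 p [0.5177 0.0573 0.1696] yaw y 93.0 z [ 0. -0. -1.] F [-2.38  2.56  3.82] M [ 0.35  0.18 -0.02] w 0.121 g 61.78046107292175 j6 -1.656
avgF [-1.07  2.18  4.83] sd [0.35 0.45 0.46] M [0.316 0.186 0.031]
```

Contact is clear: Fz is 4.8 against a baseline of about 1.3, so the foot carries around 3 N and has held for well over 0.2 s. Now I'll turn clockwise (+wz) slowly.

send_rows(
  rows=[
    {"x": 0, "y": 0.001, "z": 0.002, "wx": 0, "wy": 0, "wz": 0.03, "hand": -1},
    {"x": 0, "y": 0, "z": 0, "wx": 0, "wy": 0, "wz": 0.06, "hand": -1},
    {"x": 0, "y": 0, "z": 0, "wx": 0, "wy": 0, "wz": 0.06, "hand": -1},
    {"x": 0, "y": 0, "z": 0, "wx": 0, "wy": 0, "wz": 0.06, "hand": -1},
    {"x": 0, "y": 0, "z": 0, "wx": 0, "wy": 0, "wz": 0.06, "hand": -1},
    {"x": 0, "y": 0, "z": 0, "wx": 0, "wy": 0, "wz": 0.06, "hand": -1},
    {"x": 0, "y": 0, "z": 0, "wx": 0, "wy": 0, "wz": 0.06, "hand": -1},
    {"x": 0, "y": 0, "z": 0, "wx": 0, "wy": 0, "wz": 0.05, "hand": -1},
    {"x": 0, "y": 0, "z": 0, "wx": 0, "wy": 0, "wz": 0.02, "hand": -1},
    {"x": 0, "y": 0, "z": 0, "wx": 0, "wy": 0, "wz": 0, "hand": -1},
  ],
)

```text
time: 15.32
tool_pos: [0.5178, 0.0583, 0.1692]
tool_rot: [0.0, 0.154, 0.988, 0.001]
contact_force: [0.6, 4.8, 4.7]
gripper_width: 0.118
grasp_force: 61.8
```

```bash
python3 -c "
from h import *
rep();avg(6)"
```

```text
t 15.32 p [0.5178 0.0583 0.1692] yaw y 72.3 z [ 0.001  0.002 -1.   ] F [0.6  4.76 4.69] M [ 0.79 -0.02 -0.04] w 0.118 g 61.78776025772095 j6 -1.294
avgF [-0.16  5.2   4.1 ] sd [0.47 0.39 0.4 ] M [ 0.817 -0.011  0.016]
```

send_rows(
  rows=[
    {"x": 0.001, "y": 0.0025, "z": 0, "wx": 0, "wy": 0, "wz": 0.03, "hand": -1},
    {"x": 0, "y": 0, "z": 0, "wx": 0, "wy": 0, "wz": 0.05, "hand": -1},
    {"x": 0, "y": 0, "z": 0, "wx": 0, "wy": 0, "wz": 0.05, "hand": -1},
    {"x": 0, "y": 0, "z": 0, "wx": 0, "wy": 0, "wz": 0.05, "hand": -1},
    {"x": 0, "y": 0, "z": 0, "wx": 0, "wy": 0, "wz": 0.05, "hand": -1},
    {"x": 0, "y": 0, "z": 0, "wx": 0, "wy": 0, "wz": 0.05, "hand": -1},
    {"x": 0, "y": 0, "z": 0, "wx": 0, "wy": 0, "wz": 0.05, "hand": -1},
    {"x": 0, "y": 0, "z": 0, "wx": 0, "wy": 0, "wz": 0.05, "hand": -1},
    {"x": 0, "y": 0, "z": 0, "wx": 0, "wy": 0, "wz": 0.03, "hand": -1},
    {"x": 0, "y": 0, "z": 0, "wx": 0, "wy": 0, "wz": 0, "hand": -1},
  ],
)

```text
time: 16.45
tool_pos: [0.5179, 0.0591, 0.1692]
tool_rot: [0.0, 0.311, 0.951, 0.001]
contact_force: [0.6, 6.8, 4.2]
gripper_width: 0.122
grasp_force: 61.7
```

```bash
python3 -c "
from h import *
rep();avg(6)"
```

```text
t 16.45 p [0.5179 0.0591 0.1692] yaw y 53.8 z [ 0.001  0.003 -1.   ] F [0.62 6.82 4.18] M [ 1.1  -0.11  0.02] w 0.122 g 61.734203696250916 j6 -0.97
avgF [0.64 6.69 4.18] sd [0.5  0.4  0.22] M [ 1.107 -0.115  0.034]
```

send_rows(
  rows=[
    {"x": 0.002, "y": 0.003, "z": 0, "wx": 0, "wy": 0, "wz": 0.03, "hand": -1},
    {"x": 0, "y": 0, "z": 0, "wx": 0, "wy": 0, "wz": 0.06, "hand": -1},
    {"x": 0, "y": 0, "z": 0, "wx": 0, "wy": 0, "wz": 0.06, "hand": -1},
    {"x": 0, "y": 0, "z": 0, "wx": 0, "wy": 0, "wz": 0.06, "hand": -1},
    {"x": 0, "y": 0, "z": 0, "wx": 0, "wy": 0, "wz": 0.06, "hand": -1},
    {"x": 0, "y": 0, "z": 0, "wx": 0, "wy": 0, "wz": 0.06, "hand": -1},
    {"x": 0, "y": 0, "z": 0, "wx": 0, "wy": 0, "wz": 0.06, "hand": -1},
    {"x": 0, "y": 0, "z": 0, "wx": 0, "wy": 0, "wz": 0.06, "hand": -1},
    {"x": 0, "y": 0, "z": 0, "wx": 0, "wy": 0, "wz": 0.04, "hand": -1},
    {"x": 0, "y": 0, "z": 0, "wx": 0, "wy": 0, "wz": 0, "hand": -1},
  ],
)

```text
time: 17.58
tool_pos: [0.5186, 0.0599, 0.1693]
tool_rot: [0.0, 0.487, 0.874, 0.002]
contact_force: [3.1, 6.5, 2.5]
gripper_width: 0.118
grasp_force: 61.6
```

```bash
python3 -c "
from h import *
rep();avg(6)"
```

```text
t 17.58 p [0.5186 0.0599 0.1693] yaw y 31.7 z [ 0.003  0.003 -1.   ] F [3.11 6.47 2.48] M [ 1.2  -0.5  -0.04] w 0.118 g 61.60098910331726 j6 -0.584
avgF [2.98 7.58 3.57] sd [0.39 0.73 0.38] M [ 1.194 -0.451 -0.003]
```

send_rows(
  rows=[
    {"x": 0.0025, "y": 0.0035, "z": 0, "wx": 0, "wy": 0, "wz": 0.03, "hand": -1},
    {"x": 0, "y": 0, "z": 0, "wx": 0, "wy": 0, "wz": 0.03, "hand": -1},
    {"x": 0, "y": 0, "z": 0, "wx": 0, "wy": 0, "wz": 0.03, "hand": -1},
    {"x": 0, "y": 0, "z": 0, "wx": 0, "wy": 0, "wz": 0.02, "hand": -1},
    {"x": 0, "y": 0, "z": 0, "wx": 0, "wy": 0, "wz": 0, "hand": -1},
    {"x": 0, "y": 0, "z": 0, "wx": 0, "wy": 0, "wz": 0, "hand": -1},
    {"x": 0, "y": 0, "z": 0, "wx": 0, "wy": 0, "wz": 0, "hand": -1},
    {"x": 0, "y": 0, "z": 0, "wx": 0, "wy": 0, "wz": 0, "hand": -1},
    {"x": 0, "y": 0, "z": 0, "wx": 0, "wy": 0, "wz": 0, "hand": -1},
    {"x": 0, "y": 0, "z": 0, "wx": 0, "wy": 0, "wz": 0, "hand": -1},
  ],
)

```text
time: 18.72
tool_pos: [0.5188, 0.06, 0.1694]
tool_rot: [0.001, 0.524, 0.852, 0.002]
contact_force: [3.0, 6.3, 3.8]
gripper_width: 0.118
grasp_force: 61.6
```

```bash
python3 -c "
from h import *
rep();avg(6)"
```

```text
t 18.72 p [0.5188 0.06   0.1694] yaw y 26.8 z [ 0.003  0.002 -1.   ] F [2.97 6.29 3.8 ] M [ 0.99 -0.43  0.01] w 0.118 g 61.62736773490906 j6 -0.497
avgF [2.29 6.28 3.44] sd [0.71 0.36 0.32] M [ 1.001 -0.399  0.053]
```

send_rows(
  rows=[
    {"x": 0.0025, "y": 0.0035, "z": 0, "wx": 0, "wy": 0, "wz": 0, "hand": -1},
    {"x": 0, "y": 0, "z": 0, "wx": 0, "wy": 0, "wz": 0, "hand": -1},
    {"x": 0, "y": 0, "z": 0, "wx": 0, "wy": 0, "wz": 0, "hand": 1},
    {"x": 0, "y": 0, "z": 0, "wx": 0, "wy": 0, "wz": 0, "hand": 1},
    {"x": 0, "y": 0, "z": 0, "wx": 0, "wy": 0, "wz": 0, "hand": 1},
    {"x": 0, "y": 0, "z": 0, "wx": 0, "wy": 0, "wz": 0, "hand": 1},
    {"x": 0, "y": 0, "z": 0, "wx": 0, "wy": 0, "wz": 0, "hand": 1},
    {"x": 0, "y": 0, "z": 0, "wx": 0, "wy": 0, "wz": 0, "hand": 1},
    {"x": 0, "y": 0, "z": 0, "wx": 0, "wy": 0, "wz": 0, "hand": 1},
    {"x": 0, "y": 0, "z": 0, "wx": 0, "wy": 0, "wz": 0, "hand": 1},
  ],
)

```text
time: 19.85
tool_pos: [0.5181, 0.0595, 0.1692]
tool_rot: [0.0, 0.524, 0.852, -0.0]
contact_force: [-0.4, 0.7, 0.2]
gripper_width: 1.0
grasp_force: 0.0
```

send_rows(
  rows=[
    {"x": 0, "y": 0, "z": -0.05, "wx": 0, "wy": 0, "wz": 0, "hand": 1},
    {"x": 0, "y": 0, "z": -0.1, "wx": 0, "wy": 0, "wz": 0, "hand": 1},
    {"x": 0, "y": 0, "z": -0.15, "wx": 0, "wy": 0, "wz": 0, "hand": 1},
    {"x": 0, "y": 0, "z": -0.15, "wx": 0, "wy": 0, "wz": 0, "hand": 1},
    {"x": 0, "y": 0, "z": -0.15, "wx": 0, "wy": 0, "wz": 0, "hand": 1},
    {"x": 0, "y": 0, "z": -0.15, "wx": 0, "wy": 0, "wz": 0, "hand": 1},
    {"x": 0, "y": 0, "z": -0.1, "wx": 0, "wy": 0, "wz": 0, "hand": 1},
    {"x": 0, "y": 0, "z": 0, "wx": 0, "wy": 0, "wz": 0, "hand": 1},
    {"x": 0, "y": 0, "z": 0, "wx": 0, "wy": 0, "wz": 0, "hand": 1},
    {"x": 0, "y": 0, "z": 0, "wx": 0, "wy": 0, "wz": 0, "hand": 1},
  ],
)

```text
time: 20.68
tool_pos: [0.5176, 0.0596, 0.2951]
tool_rot: [-0.001, 0.524, 0.852, -0.001]
contact_force: [0.1, -0.4, 0.1]
gripper_width: 0.999
grasp_force: 0.0
```

```bash
python3 - <<'E'
from h import *
rep()
s,w=calibration("scene"),calibration("wrist")
a=grab_frame("scene");b=grab_frame("wrist")
o=np.zeros((600,800,3),np.uint8)
o[:,:390]=cv2.resize(a[170:370,290:420],(390,600),interpolation=cv2.INTER_CUBIC)
o[:400,400:]=cv2.resize(b[130:330,220:420],(400,400),interpolation=cv2.INTER_CUBIC)
cv2.imwrite("pics/end.png",o)
c=np.array([.5185,.0573,0])
for z in(.274,.22,.214,.208):
  print(z,"scene crop",(proj(s,c+[0,0,z])-[290,170])*3,"wrist crop",(proj(w,c+[0,0,z])-[220,130])*2+[400,0])
for turn in(1.1,1.3):
  th=.224-turn
  for k in(-1,1): print(turn,[((proj(w,c+[k*.026*np.cos(th),k*.026*np.sin(th),.216])-[220,130])*2+[400,0]).round(0),((proj(s,c+[k*.026*np.cos(th),k*.026*np.sin(th),.216])-[290,170])*3).round(0)])
E
```

```text
t 20.68 p [0.5176 0.0596 0.2951] yaw y 26.8 z [-0.002  0.    -1.   ] F [ 0.08 -0.41  0.06] M [0.01 0.01 0.02] w 0.999 g 0.0 j6 -0.497
0.274 scene crop [168.99022506 181.37490005] wrist crop [604.70489024 253.37424095]
0.22 scene crop [166.1414305  252.05691489] wrist crop [604.161764   209.76207535]
0.214 scene crop [165.83234311 259.68176355] wrist crop [604.11439433 205.95929517]
0.208 scene crop [165.52472845 267.2618281 ] wrist crop [604.0690196 202.3168055]
1.1 [array([589., 144.]), array([127., 250.])]
1.1 [array([618., 267.]), array([205., 265.])]
1.3 [array([602., 142.]), array([130., 246.])]
1.3 [array([606., 269.]), array([202., 269.])]
```

View pics/end.png

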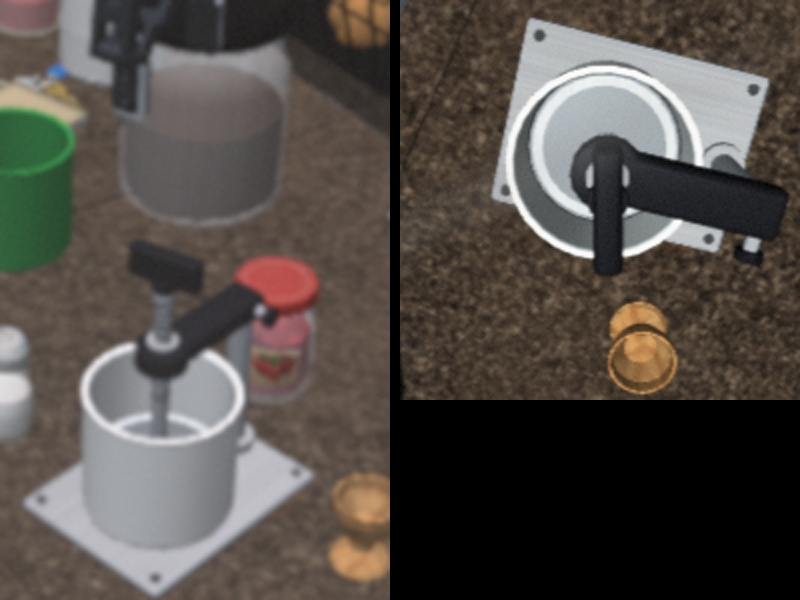

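The handle stays down, with its centre at about z 0.208 (54 mm lower). The wrist view shows the bar vertical at about (608,145–272), which fits a turn of about 1.3 rad, past the lock. The gripper is clear and the canister hasn't moved, so I'll hand in.

```bash
python3 -c "
from plant import job_done
print(job_done())"
```

```text
the job is handed in; nothing more can be done
None
```

I lowered the probe about 54 mm until its foot rested on the inner lid at roughly 3 N, locked it at about 1.3 rad, released the handle and handed the job in; the judge's verdict was not shown.

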